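Clamp the well plate on the mixer

TASK

Slide the mixer's clamp along its slot so that its spring pad pushes the white well plate square against the end stop and ends about half pressed in (5 of its 10 mm), at no time pressed right in. Then let go of the clamp, and leave the plate flat on the deck and everything else on the bench where it is.

Things in the scene. Friction and masses are not known exactly. Their poses are not given: they have to be found in the camera images.
- mixer: Fixed plate mixer, 190 (x) x 420 (y) mm, flat aluminium deck 60 mm above the bench with a black slot along y down its middle. Origin: at bench level under the slot's middle; x points across the slot, away from the robot, y along the slot from clamp to end stop.
- lamp_edge (a point): middle of the lower front edge of the grey lamp bar above the slot, 240 mm above the bench, 5 mm nearer the robot than the slot. From it the bar reaches 82 mm along +x, 28 mm up and 210 mm each way along y; posts at its rear ends. It bars an upright gripper from the clamp: lean the gripper back towards the robot by 25 to 45 degrees, fingers pointing down and forward.
- stop_zone (a point): point on the deck in the slot, 137 mm along +y from the mixer's origin. The end stop, a steel angle bolted across the slot, 80 mm wide, 36 mm tall, is adjustable and its place is not measured: its face (towards the clamp) lies anywhere within 25 mm of this point along y.
- clamp (a joint): travel of the clamp along the slot, m: 0 at the -y end, up to 0.17, growing towards the stop (mixer's +y). It slides stiffly: about 10 N moves it, and it stays where it is left, holding against its spring.
- clamp_grip (a point): point to grasp on the clamp's upright black grip: 120 mm above the bench, on the grip's centre line. The grip is 14 mm thick along y, 26 mm along x, and its top is 22 mm above this point; it stands on a dark steel block 42 (x) x 50 (y) mm whose top is 35 mm below this point. Axes as the mixer's.
- pad (a joint): how far the clamp's spring pad is pressed in, m: 0 free, 0.010 fully in. The spring pushes with 1.4 N at 0 and 0.7 N more per mm (about 4.9 N half-way in). Pushing the loose plate along the deck presses it in by less than 1 mm; only the stop behind the plate makes it go deeper.
- pad_face (a point): middle of the pad's pushing face (44 mm wide, 34 mm tall), which looks to the mixer's +y; when the pad is free it lies 62 mm along +y from clamp_grip and 40 mm lower. It moves with the pad.
- plate: loose white 24-well block, 85 (x) x 127 (y) x 44 mm, about 0.18 kg, lying on the deck over the slot between pad and stop, a little askew; origin: centre of its underside, y along its long side.
- spare_knob: spare black thumb knob, 22 mm across, 22 mm tall, standing loose on the front of the deck; bystander; origin: centre of its underside.
- vial: small amber vial, 26 mm across, 42 mm tall, standing on the front of the deck near the stop; bystander; origin: centre of its underside.
- beaker: clear plastic beaker, 84 mm across, 95 mm tall; bystander; origin: centre of its underside.
- amber_bottle: amber bottle, 54 mm across, 115 mm tall; bystander; origin: centre of its underside.
- tube_rack: green rack, 70 x 150 mm, with four capped tubes, 84 mm tall; bystander; origin: centre of its underside.
- tip_box: plain closed blue box, 85 x 122 x 55 mm; bystander; origin: centre of its underside.
- wash_bottle: white bottle, 60 mm across, 130 mm tall; bystander; origin: centre of its underside.

How it is judged:
By the outcome, as a careful person would: the job done as asked, in the order asked, and still so for the second after the job is handed in, with the robot touching nothing.
It also fails if it takes over 54 s, if anything falls off the work surface, if the arm or the gripper's body presses on something with over 40 N, if the wrist force passes 120 N, or if a joint passes its speed limit or range.

ROBOT

A 6-joint arm with a two-finger parallel gripper is mounted at the origin on the work surface. World frame = base frame: x ahead of the robot, y to its left, z up, the work surface at z = 0. Lengths are in m, angles in degrees, forces in N, time in s.
With the tool pointing down it reaches from about 0.325 to 0.85 m from the base axis. Payload 15.5 kg.
Tool frame: the origin (TCP) lies at the very end of the fingers, on their centre line; the grasp point (between the pads) lies arm.grip_depth behind it (arm.grip_depth is the distance from the TCP to the grasp point, in m); z points along the fingers, y is the direction in which the jaws open and shut (so a half turn about z gives the same grasp; the last joint's range is limited). The gripper opens to 91 mm and grips with 3 to 60 N. Pads are 32 mm wide; open, the fingers measure 118 mm over their backs; the gripper's body (76 mm by 178 mm) begins 60 mm behind the grasp point.
Start: joints at [65.117, 28.281, 77.091, -0, 74.628, -5.472], TCP at [0.208, 0.589, 0.214] pointing down, gripper open.
Joint ranges: [-166.48, 166.48], [-47.26, 123.95], [12.59, 153.08], [-70.14, 250.14], [6.76, 159.57], [-176.63, 176.63]. Speed limits (degrees/s): [108.29, 108.29, 147.25, 172.46, 172.46, 172.46].

INTERFACE

Orientations are given as a 3x3 rotation matrix whose columns are the frame's x, y, z axes.
In Python, from rig import arm gives the robot as it stands. Calls block until the motion is done:
- arm.move_to(position, orientation): joint-space move of the TCP to a pose.
- arm.move_l(position, orientation=None, feed=0.15): straight line of the TCP; orientation=None keeps the orientation; feed is the mean speed in m/s.
- arm.move_joints(angles): joint-space move.
- arm.grip(opening): finger opening in m; the grip force is fixed at half the most; returns when the fingers have stopped.
- arm.sleep(seconds).
- arm.solve_ik(position, orientation): joint angles nearest the present ones, or None.
- arm.snapshot(name): name is "scene" or "top" or "wrist"; returns the picture (384x512x3 uint8, red, green, blue); there is no depth.
- arm.get_calibration(name): a dict with "intrinsics" (3x3 intrinsics, pixels), "cam_to_world" (4x4, takes a point from camera to world coordinates). Camera axes: x right, y down, z forward; pixel columns grow to the right and rows downward; lengths in m; the calibration is good to about 2 mm. The wrist camera is an equidistant fisheye: a pixel r from the principal point sees the ray r / f radians off the axis. A picture is of the moment at which its call begins: read the wrist's pose just before it. get_calibration takes no time and is no camera call; for the wrist camera it gives the pose at the moment of the call.
A pose or a line that the arm cannot do raises arm.Unreachable and nothing moves.
- arm.sign_off(): hands the job in, once; it reports no verdict.
Readings, each from a call of its own:
- arm.current_t(): time.
- arm.current_joint_positions(): joint angles.
- arm.current_dq(): joint speeds.
- arm.current_tau(): joint torques, N m.
- arm.current_ee_pos(): TCP position.
- arm.current_tool_rot(): TCP orientation.
- arm.current_force(): force on the tool from outside, world axes, zero at the start.
- arm.current_torque(): the same for the moment, N m.
- arm.current_width(): finger opening in m.
Only numpy, scipy, OpenCV 4.12 (cv2) and the standard library are available. Lean on these libraries where they do the work, as an engineer would, in place of code of your own. Each camera call takes 0.05 s, during which the arm holds its last target.

## Working session

There is one attempt and no reset: what is moved stays moved. The work goes in short steps, each a Python script; the robot and the scene stay as the last script left them, time stands still between calls to the robot, and variables do not carry over. Pictures are saved under pics/ and viewed, and the job is handed in when it is done.

```bash
ls; mkdir -p pics
python3 - <<'E'
from rig import arm
import cv2,numpy as np
for n in ["scene","top","wrist"]:
    c=arm.get_calibration(n); im=arm.snapshot(n)
    cv2.imwrite(f"pics/{n}0.png",im[:,:,::-1])
    print(n,c["intrinsics"].tolist(),np.round(c["cam_to_world"],4).tolist())
print(arm.grip_depth,arm.current_t(),arm.current_force())
E
```

```text
pics
scene [[439.3082131889236, 0.0, 249.60742182662642], [0.0, 439.3082131889236, 190.3126905573945], [0.0, 0.0, 1.0]] [[-0.6207, 0.4236, -0.6598, 1.3184], [0.784, 0.3219, -0.5309, 0.7152], [-0.0125, -0.8467, -0.5319, 0.8237], [0.0, 0.0, 0.0, 1.0]]
top [[489.7675587798755, 0.0, 250.04869562032223], [0.0, 489.7675587798755, 192.0914317263802], [0.0, 0.0, 1.0]] [[0.0169, -0.9976, 0.0677, 0.3834], [-0.9998, -0.016, 0.0145, 0.0413], [-0.0134, -0.0679, -0.9976, 1.689], [0.0, 0.0, 0.0, 1.0]]
wrist [[297.3186396354542, 0.0, 255.46181759455996], [0.0, 297.3186396354542, 186.8549974552946], [0.0, 0.0, 1.0]] [[0.3324, 0.9165, 0.2225, 0.1465], [0.9431, -0.3229, -0.0789, 0.6107], [-0.0005, 0.2361, -0.9717, 0.3837], [0.0, 0.0, 0.0, 1.0]]
0.0188 0.15 [ 0.14929406 -0.2080863   0.11265874]
```

View pics/scene0.png

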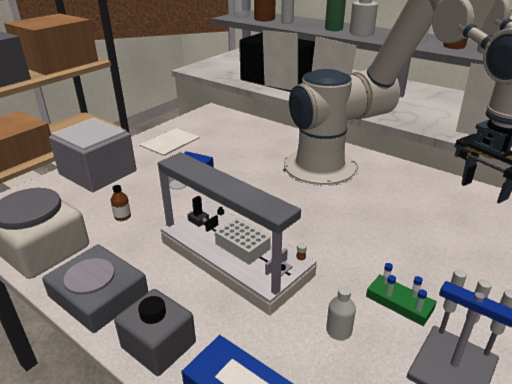

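View pics/top0.png

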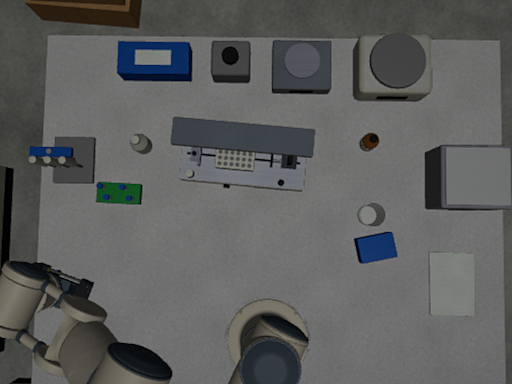

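View pics/wrist0.png

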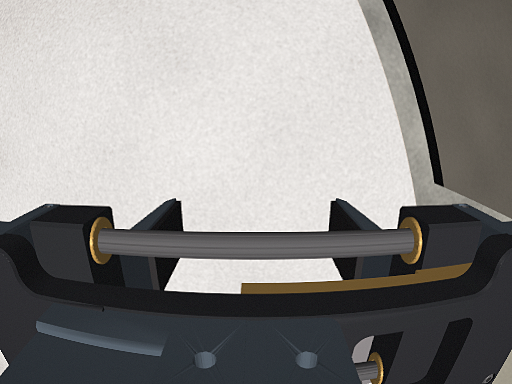

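The scene view shows the mixer at about (240,230): grip near (197,207), plate (243,238), stop (277,265) and vial (301,252). In the top view the deck spans columns 180–305, rows 140–190. I'll enlarge both.

Run:
```python
import cv2
a=cv2.imread("pics/top0.png")[105:205,165:325]; cv2.imwrite("pics/topz.png",cv2.resize(a,None,fx=5,fy=5,interpolation=2))
a=cv2.imread("pics/scene0.png")[150:310,145:335]; cv2.imwrite("pics/scenez.png",cv2.resize(a,None,fx=4,fy=3.75,interpolation=2) if 0 else cv2.resize(a,(712,600),interpolation=2))
```

```text
(no output)
```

View pics/topz.png

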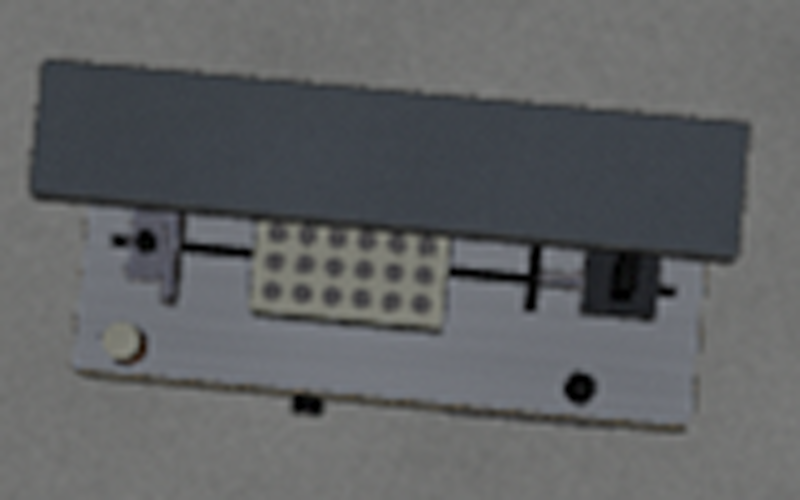

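View pics/scenez.png

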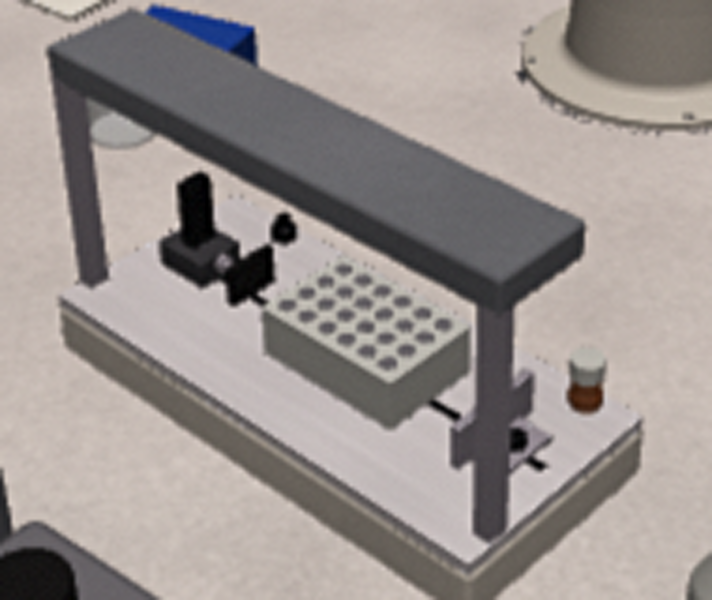

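```bash
cat > h.py <<'E'
from rig import arm
import cv2,numpy as np
def ray(cal,p,fish=False):
    K=np.array(cal["intrinsics"]);T=np.array(cal["cam_to_world"])
    x=(p[0]-K[0,2])/K[0,0];y=(p[1]-K[1,2])/K[1,1]
    if fish:
        r=np.hypot(x,y); d=np.array([np.sin(r)*x/r,np.sin(r)*y/r,np.cos(r)]) if r>0 else np.array([0,0,1.])
    else: d=np.array([x,y,1.])
    d=T[:3,:3]@d
    return T[:3,3],d/np.linalg.norm(d)
def onz(cal,p,z,fish=False):
    o,d=ray(cal,p,fish); return o+d*(z-o[2])/d[2]
def proj(cal,P,fish=False):
    K=np.array(cal["intrinsics"]);T=np.array(cal["cam_to_world"])
    c=T[:3,:3].T@(np.array(P)-T[:3,3])
    if fish:
        r=np.hypot(c[0],c[1]);th=np.arctan2(r,c[2]);q=c[:2]/r*th
    else: q=c[:2]/c[2]
    return np.array([K[0,0]*q[0]+K[0,2],K[1,1]*q[1]+K[1,2]])
def tool(yaw,lean,flip=False):
    # yaw: mixer yaw (deg); lean back deg
    y=np.radians(yaw);a=np.radians(lean)
    xm=np.array([np.cos(y),np.sin(y),0]);ym=np.array([-np.sin(y),np.cos(y),0])
    z=np.sin(a)*xm+np.array([0,0,-np.cos(a)])
    Y=ym*(-1 if flip else 1)
    return np.column_stack([np.cross(Y,z),Y,z])
E
python3 - <<'E'
from h import *
t=arm.get_calibration("top");s=arm.get_calibration("scene")
tz=lambda u,v:(u/5+165-.4,v/5+105-.4)
sz=lambda u,v:(u/3.747+145-.4,v/3.75+150-.4)
P=lambda n,c,p,z:print(n,np.round(onz(c,p,z),4))
for n,p,z in [("deckFL",(75,370),.06),("deckFR",(690,427),.06),("slotL",(113,240),.06),("slotR",(677,292),.06),("lampFL_top",(33,196),.268),("lampFR_top",(738,261),.268),
 ("gripfront base",(624,300),.085),("padR",(532,307),.097),("stop face top?",(182,215),.096),("stop fr foot",(165,300),.06),("plate fl",(252,312),.104),("plate fr",(442,328),.104),("plate bk l",(257,222),.104),("plate br",(450,235),.104),("knob",(580,387),.082)]:
    P("T "+n,t,tz(*p),z)
for n,p,z in [("lamp end L front top",(150,10),.268),("grip top",(196,180),.142),("gripbase",(197,245),.085),("deck rearR",(62,298),.06),("deck rearL",(468,572),.06),("deck FL",(640,422),.06),("slot L",(545,467),.06),
 ("plate tr",(264,308),.104),("plate tl",(395,380),.104),("plate fl",(470,320),.104),("plate fr",(343,262),.104)]:
    P("S "+n,s,sz(*p),z)
c=arm.get_calibration("wrist");R=arm.current_tool_rot();p=arm.current_ee_pos()
print("cam in tool",R.T@(c["cam_to_world"][:3,3]-p), R.T@c["cam_to_world"][:3,:3])
E
```

```text
T deckFL [0.5353 0.3015 0.06  ]
T deckFR [ 0.5037 -0.1099  0.06  ]
T slotL [0.6234 0.2783 0.06  ]
T slotR [ 0.594  -0.1003  0.06  ]
T lampFL_top [0.6181 0.2957 0.268 ]
T lampFR_top [ 0.5859 -0.1176  0.268 ]
T gripfront base [ 0.5849 -0.0634  0.085 ]
T padR [ 0.5779 -0.0026  0.097 ]
T stop face top? [0.6353 0.2281 0.096 ]
T stop fr foot [0.5834 0.2423 0.06  ]
T plate fl [0.571  0.1799 0.104 ]
T plate fr [0.5624 0.056  0.104 ]
T plate bk l [0.6302 0.178  0.104 ]
T plate br [0.6235 0.0517 0.104 ]
T knob [ 0.5273 -0.0353  0.082 ]
S lamp end L front top [ 0.5826 -0.1058  0.268 ]
S grip top [ 0.5943 -0.0606  0.142 ]
S gripbase [ 0.6   -0.06   0.085]
S deck rearR [ 0.6895 -0.1196  0.06  ]
S deck rearL [0.7261 0.2931 0.06  ]
S deck FL [0.5418 0.3053 0.06  ]
S slot L [0.619  0.2784 0.06  ]
S plate tr [0.6455 0.0527 0.104 ]
S plate tl [0.6506 0.1764 0.104 ]
S plate fl [0.5671 0.1779 0.104 ]
S plate fr [0.5681 0.0618 0.104 ]
cam in tool [ 6.47545626e-02 -1.63527796e-04 -1.70293777e-01] [[ 1.91671040e-05 -9.71711722e-01 -2.36170128e-01]
 [ 9.99999776e-01 -1.39277393e-04  6.54208796e-04]
 [-6.68595516e-04 -2.36170088e-01  9.71711502e-01]]
```

Run:
```python
from h import *
R=tool(-4.4,35)
ym=np.array([.0767,.997,0])
G=np.array([.596,-.061,.122]);tcp=G+R[:,2]*arm.grip_depth
for L in (30,35,40):
  for f in (0,1):
    R=tool(-4.4,L,f)
    for q in (tcp-R[:,2]*.12,tcp,tcp+ym*.11,tcp+ym*.11-R[:,2]*.12):
        j=arm.solve_ik(q,R); print(L,f,None if j is None else np.round(j,1))
R=tool(-4.4,35)
arm.grip(.045)
pre=tcp-R[:,2]*.12
arm.move_to(pre,R)
c=arm.get_calibration("wrist");im=arm.snapshot("wrist");cv2.imwrite("pics/w1.png",im[:,:,::-1])
print(arm.current_t(),arm.current_ee_pos(),pre,proj(c,G,True),proj(c,tcp,True))
```

```text
30 0 [ -15.9   12.6  113.9   13.8   24.7 -112.6]
30 0 [ -14.3   27.8  113.1   27.5   10.7 -125.7]
30 0 [  0.2  28.3 111.7 -13.   10.4 -73.2]
30 0 [  1.   13.4 112.5  -6.5  24.3 -79.4]
30 1 [-15.9  12.6 113.9  13.8  24.7  67.4]
30 1 [-14.3  27.8 113.1  27.5  10.7  54.3]
30 1 [  0.2  28.3 111.7 -13.   10.4 106.8]
30 1 [  1.   13.4 112.5  -6.5  24.3 100.6]
35 0 [ -17.1   12.4  119.8   28.7   15.2 -128.2]
35 0 None
35 0 None
35 0 [  1.5  13.3 118.3 -14.2  13.9 -71.4]
35 1 [-17.1  12.4 119.8  28.7  15.2  51.8]
35 1 None
35 1 None
35 1 [  1.5  13.3 118.3 -14.2  13.9 108.6]
40 0 None
40 0 [-15.6  30.4 121.6 147.5  13.4 113.2]
40 0 [  0.8  30.7 120.  197.7  11.1  76.6]
40 0 None
40 1 [-18.4  13.5 125.8  80.2   9.1  -0.9]
40 1 [-15.6  30.4 121.6 147.5  13.4 -66.8]
40 1 [   0.8   30.7  120.   197.7   11.1 -103.4]
40 1 None
3.5833 [ 0.53832295 -0.05608059  0.20493434] [ 0.53812514 -0.05654677  0.20489819] [255.36137971 186.05118604] [255.35041593 181.65061016]
```

View pics/w1.png

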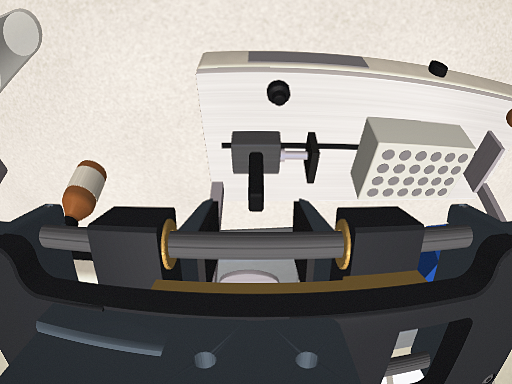

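The wrist view shows the grip at about (256,180), the pad face at (318,157), the plate at (360–475, 118–195) and the stop at (487,150). Next I'll enlarge it and refine these.

Run:
```python
from h import *
a=cv2.imread("pics/w1.png")[40:220,190:512]; cv2.imwrite("pics/w1z.png",cv2.resize(a,None,fx=2.48,fy=2.48,interpolation=2))
ym=np.array([.0767,.997,0]);xm=np.array([.997,-.0767,0])
G=np.array([.596,-.061,0])
c=arm.get_calibration("wrist")
for n,dx,dy,z in [("top f",-.013,0,.142),("top b",.013,0,.142),("base f",-.013,0,.085),("pad top f",-.022,.062,.097),("pad bot f",-.022,.062,.063)]:
    q=proj(c,G+xm*dx+ym*dy+[0,0,z],True); print(n,q,(q-[190,40])*2.48)
o=np.array([.611,.0905,0])
for n,dx,dy,z in [("deck f",-.095,0,.06),("deck fr",-.095,-.21,.06),("deck fl",-.095,.21,.06)]:
    q=proj(c,o+xm*dx+ym*dy+[0,0,z],True); print(n,q,(q-[190,40])*2.48)
ym2=ym
for L in (25,26,27,28):
    R=tool(-4.4,L); m=[]
    for s in np.linspace(0,.12,7):
        j=arm.solve_ik(G+[0,0,.122]+R[:,2]*arm.grip_depth+ym*s,R); m.append(None if j is None else round(j[4],1))
    print(L,m)
```

```text
top f [255.34366628 193.48607366] [162.05229237 380.64546267]
top b [255.33320492 211.51403847] [162.0263482 425.3548154]
base f [255.32214811 149.43718801] [161.9989273  271.40422627]
pad top f [320.12471272 151.28433472] [322.70928755 275.9851501 ]
pad bot f [314.96088883 129.5523119 ] [309.90300431 222.08973352]
deck f [410.50508316  76.94447327] [546.85260625  91.62229371]
deck fr [191.58206052  67.87155062] [ 3.92351009 69.12144555]
deck fl [535.95209012 103.32267333] [857.96118351 157.04022985]
25 [np.float64(18.9), np.float64(18.6), np.float64(18.4), np.float64(18.4), np.float64(18.6), np.float64(18.9), np.float64(19.4)]
26 [np.float64(17.2), np.float64(16.8), np.float64(16.6), np.float64(16.6), np.float64(16.8), np.float64(17.1), np.float64(17.7)]
27 [np.float64(15.5), np.float64(15.0), np.float64(14.8), np.float64(14.8), np.float64(14.9), np.float64(15.3), np.float64(15.9)]
28 [np.float64(13.8), np.float64(13.3), np.float64(13.0), np.float64(12.9), np.float64(13.1), np.float64(13.5), np.float64(14.1)]
```

View pics/w1z.png

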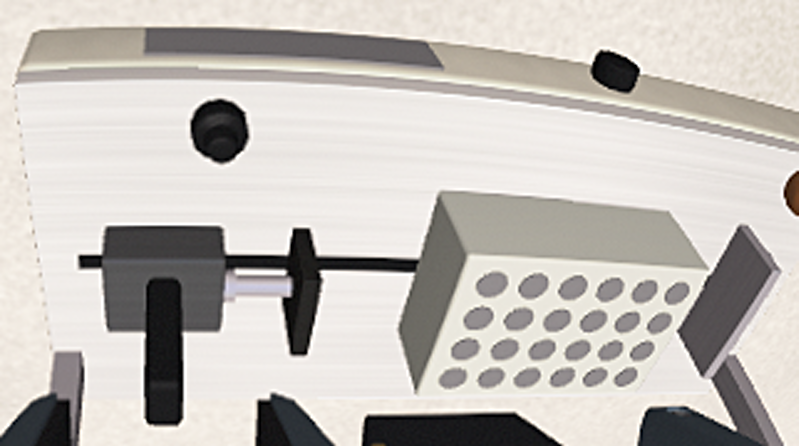

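Run:
```python
from h import *
c=arm.get_calibration("wrist")
W=lambda u,v,z:np.round(onz(c,(u/2.48+190-.3,v/2.48+40-.3),z,True),4)
for n,u,v,z in [("deck c",17,83,.06),("edge mid",300,78,.06),("edge r",700,127,.06),("slotR",79,262,.06),("slot2",418,267,.06),
 ("pad tf",318,277,.097),("pad tb",304,354,.097),("stop tf",779,270,.096),("stop tb",709,377,.096),("stop fr face top",742,227,.06),("pl a",467,253,.104),("pl b",707,268,.104),("pl c",417,392,.104),("pl d",635,392,.104),("knob",220,148,.082)]:
    print(n,W(u,v,z))
```

```text
deck c [ 0.5062 -0.108   0.06  ]
edge mid [ 0.5123 -0.0041  0.06  ]
edge r [0.5268 0.1825 0.06  ]
slotR [ 0.596 -0.098  0.06 ]
slot2 [0.6086 0.0554 0.06  ]
pad tf [5.788e-01 4.000e-04 9.700e-02]
pad tb [ 0.623  -0.0024  0.097 ]
stop tf [0.5802 0.2386 0.096 ]
stop tb [0.6595 0.2336 0.096 ]
stop fr face top [0.5832 0.2386 0.06  ]
pl a [0.5628 0.0562 0.104 ]
pl b [0.5719 0.1787 0.104 ]
pl c [0.6449 0.0508 0.104 ]
pl d [0.6568 0.1755 0.104 ]
knob [ 0.5281 -0.0355  0.082 ]
```

```bash
cat >> h.py <<'E'
YAW=-4.3;R0=tool(YAW,27)
YM=np.array([np.sin(np.radians(-YAW)),np.cos(np.radians(-YAW)),0])
G=np.array([.5970,-.0610,.121]);TCP0=G+R0[:,2]*arm.grip_depth
def snap(n):
    c=arm.get_calibration("wrist");im=arm.snapshot("wrist");cv2.imwrite(f"pics/{n}.png",im[:,:,::-1]);np.save(f"pics/{n}.npy",c["cam_to_world"])
    return c
E
python3 - <<'E'
from h import *
arm.move_to(TCP0-R0[:,2]*.12,R0)
arm.move_l(TCP0-R0[:,2]*.05,feed=.1)
snap("w2")
print(arm.current_t(),arm.current_force())
E
```

```text
4.9167 [-0.02171797 -0.21052581 -0.07723655]
```

View pics/w2.png

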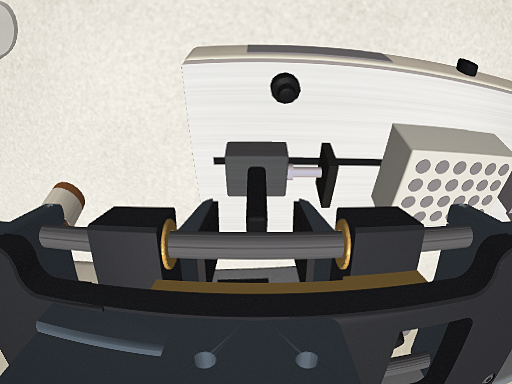

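The grip sits at column 257, centred between the fingers (about 210 and 305). I'll go in and close.

Run:
```python
from h import *
arm.move_l(TCP0,feed=.08)
print(arm.current_force())
arm.grip(.0)
print(arm.current_t(),arm.current_force(),arm.current_torque(),arm.current_width(),arm.current_ee_pos(),TCP0)
snap("w3")
```

```text
[ 0.4393747  -0.27875684 -0.09502658]
6.2667 [-2.14672693  3.1822276   4.50921286] [0.49955507 0.19036304 0.03387534] 0.013855525303095346 [ 0.60555172 -0.06154017  0.10445517] [ 0.605511   -0.06163995  0.10424908]
```

View pics/w3.png

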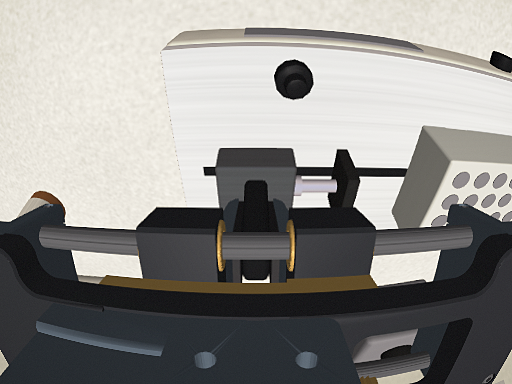

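Gripped at 13.9 mm. The pad plate shows at columns 335–358 and its rod at (298–336,187). I'll slide most of the way and log the force.

Run:
```python
from h import *
for s in (.02,.04,.06,.075,.09,.098):
    arm.move_l(TCP0+YM*s,feed=.05)
    f=arm.current_force(); print(s,round(arm.current_t(),2),np.round(f,2),"along",round(f@YM,2),arm.current_width())
snap("w4")
s=arm.snapshot("scene")[150:310,145:335];cv2.imwrite("pics/s4.png",cv2.resize(s[:,:,::-1],(712,600),interpolation=2))
```

```text
0.02 6.87 [-2.21  1.67  6.16] along 1.5 0.013741859124446715
0.04 7.42 [-1.73  1.91  5.28] along 1.77 0.01396264920683651
0.06 7.97 [-0.57  0.97  5.34] along 0.93 0.013773815744210034
0.075 8.42 [-1.41  0.58  5.45] along 0.48 0.01376181957396214
0.09 8.87 [-1.75 -0.12  4.54] along -0.25 0.013759386601223677
0.098 9.18 [-0.83 -0.91  5.03] along -0.97 0.014036764130657658
```

View pics/w4.png

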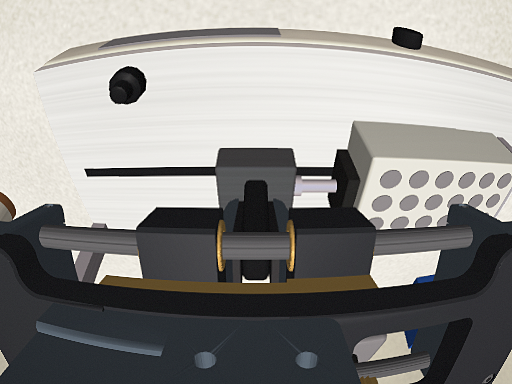

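View pics/s4.png

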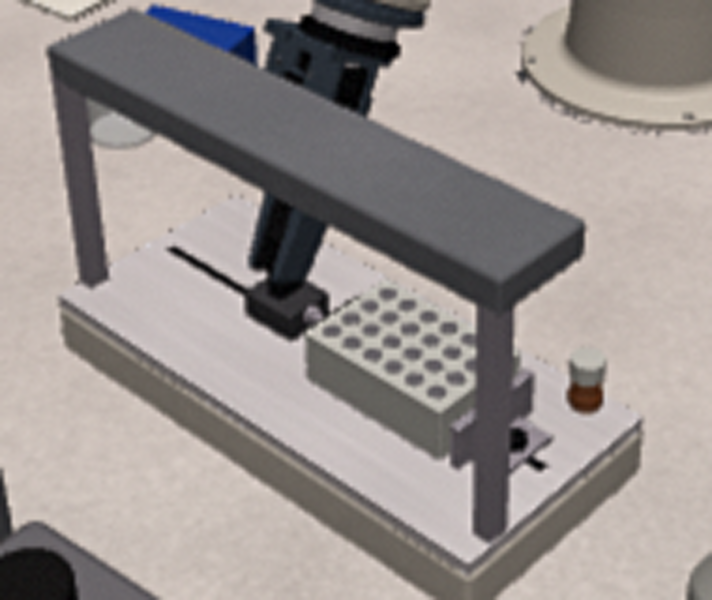

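```bash
cat >> h.py <<'E'
def padedge(n,rows=range(196,203)):
    g=cv2.imread(f"pics/{n}.png",0).astype(float)
    out=[]
    for r in rows:
        p=g[r,300:352]; # light deck -> dark pad
        hi=np.median(p[5:25]); th=(hi+25)/2
        k=[i for i in range(20,51) if p[i]>=th>p[i+1]]
        out.append(300+k[0]+(p[k[0]]-th)/(p[k[0]]-p[k[0]+1]) if k else np.nan)
    return np.round(out,2)
E
python3 - <<'E'
from h import *
a=[cv2.imread(f"pics/{n}.png")[140:225,290:420] for n in("w3","w4")]
cv2.imwrite("pics/c34.png",cv2.resize(np.hstack(a),None,fx=3,fy=3,interpolation=2))
for n in("w3","w4"): print(padedge(n),padedge(n,range(158,166)), padedge(n,range(184,190)))
E
```

```text
[327.17 327.34 327.64 327.6  328.31 328.3  328.62] [334.69 334.59 334.49 334.37 333.97 333.62 333.49 333.37] [336.49 336.56 336.61 336.53 336.5  336.39]
[327.16 327.33 327.63 327.62 328.03 328.3  328.61] [334.63 334.48 334.35 334.38 333.6  333.62 333.49 333.36] [336.49 336.5  336.5  336.5  336.5  336.4 ]
```

View pics/c34.png

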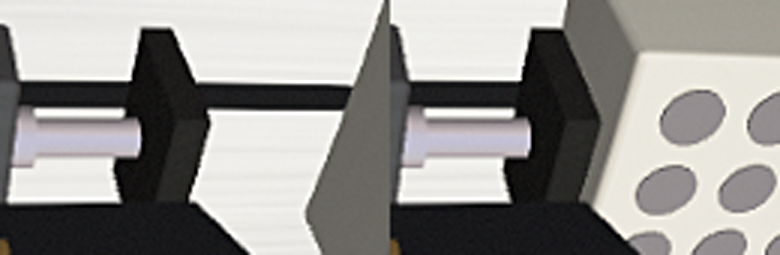

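The pad edge measures to sub-pixel accuracy: 336.5 in both pictures, so it is still free. I'll keep going in small steps, watching it.

```bash
cat >> h.py <<'E'
def scale():
    c=arm.get_calibration("wrist"); g=arm.current_ee_pos()-R0[:,2]*arm.grip_depth
    b=g+YM*.053;b[2]=.082   # rod/pad junction
    return proj(c,b,True),[proj(c,b-YM*d,True)[0]-proj(c,b,True)[0] for d in(.001,.005,.009)]
E
python3 - <<'E'
from h import *
print(scale())
for i,s in enumerate((.102,.105,.107,.109)):
    arm.move_l(TCP0+YM*s,feed=.02)
    n=f"w5_{i}";snap(n);f=arm.current_force()
    e=padedge(n,range(184,190)).mean()
    print(s,round(arm.current_t(),2),np.round(f,2),e,padedge(n,range(158,162)),np.round((arm.current_ee_pos()-TCP0)@YM,4))
    if e<334: break
E
```

```text
(array([336.16915101, 189.92654987]), [np.float64(-1.4398158927632494), np.float64(-7.236766710249867), np.float64(-13.091362111626495)])
0.102 9.68 [-2.26 -6.39  4.88] 336.45 [334.63 334.49 334.36 334.38] 0.1016
0.105 10.03 [-1.43 -7.05  5.22] 336.4533333333333 [334.63 334.48 334.36 334.38] 0.1045
0.107 10.32 [-1.21 -8.17  5.37] 334.33833333333337 [332.61 332.48 332.41 332.11] 0.1064
0.109 10.62 [-3.48 -9.82  5.94] 331.7716666666667 [329.86 329.77 329.59 329.67] 0.1083
```

Run:
```python
from h import *
arm.move_l(TCP0+YM*.1106,feed=.015)
snap("w6");f=arm.current_force()
e=padedge("w6",range(184,190)).mean()
print(round(arm.current_t(),2),np.round(f,2),e,"press mm",(336.45-e)/1.447,np.round((arm.current_ee_pos()-TCP0)@YM,4),arm.current_ee_pos()-TCP0-YM*.1106)
a=cv2.imread("pics/w6.png")[90:240,290:512];cv2.imwrite("pics/w6z.png",cv2.resize(a,None,fx=3.5,fy=3.5,interpolation=2))
s=arm.snapshot("scene")[150:310,145:335];cv2.imwrite("pics/s6.png",cv2.resize(s[:,:,::-1],(712,600),interpolation=2))
```

```text
10.93 [ -1.66 -10.78   6.18] 329.59 press mm 4.740843123704225 0.1098 [ 0.00016566 -0.00079324  0.0001958 ]
```

View pics/w6z.png

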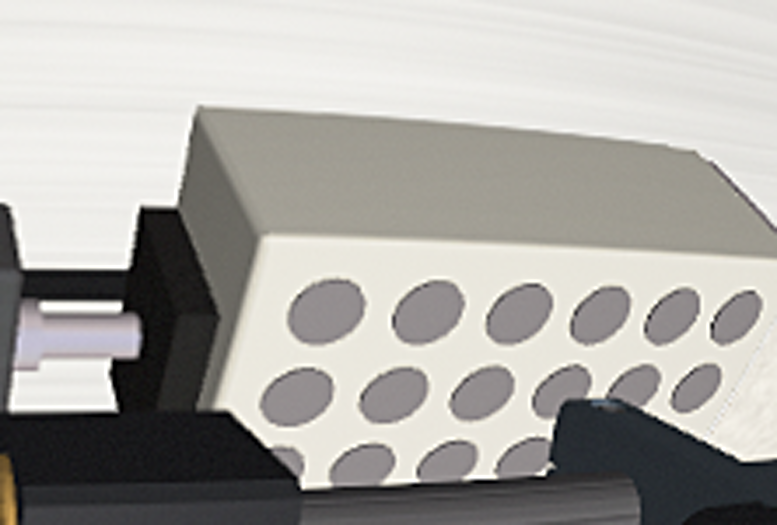

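View pics/s6.png

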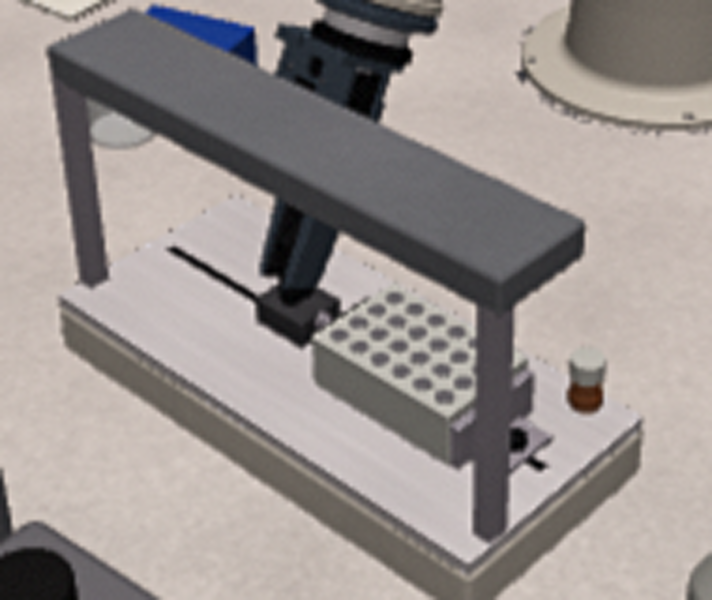

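Pad 4.74 mm in, plate against the stop, in line with the pad face. I'll ease the residual push, open a little, look, then back out along the tool axis.

Run:
```python
from h import *
T=TCP0+YM*.1102
arm.move_l(T,feed=.01); print(np.round(arm.current_force(),2))
arm.grip(.032)
snap("w7");print("press",(336.45-padedge("w7",range(184,190)).mean())/1.447,np.round(arm.current_force(),2),arm.current_width())
arm.move_l(T-R0[:,2]*.10,feed=.1)
snap("w8")
arm.move_l(T-R0[:,2]*.12-np.array([.05,0,-.03]),feed=.1)
snap("w9")
s=arm.snapshot("scene")[150:310,145:335];cv2.imwrite("pics/s9.png",cv2.resize(s[:,:,::-1],(712,600),interpolation=2))
print(arm.current_t(),np.round(arm.current_force(),2))
```

```text
[-2.57 -7.02  5.63]
press 5.050679566920067 [-1.11 -0.3  -1.41] 0.03202634389213857
13.975 [0.29 0.49 0.32]
```

View pics/w8.png

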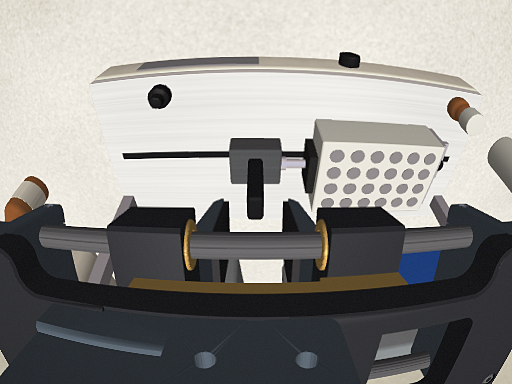

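View pics/s9.png

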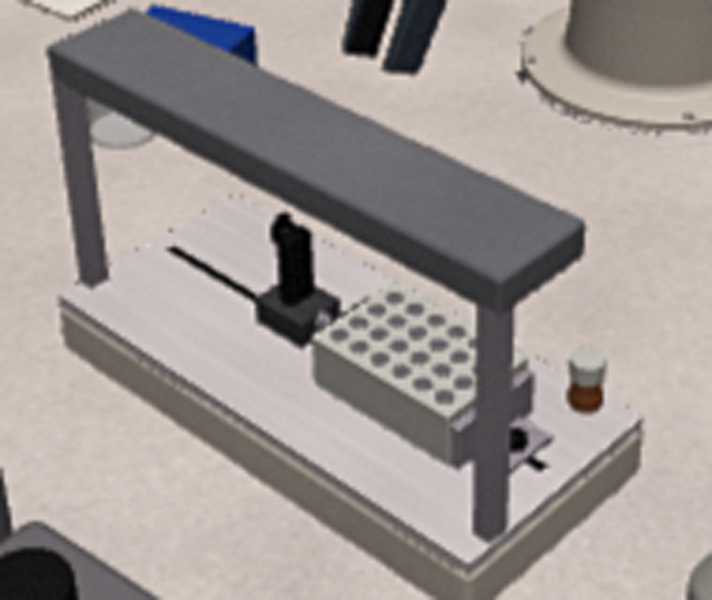

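View pics/w9.png

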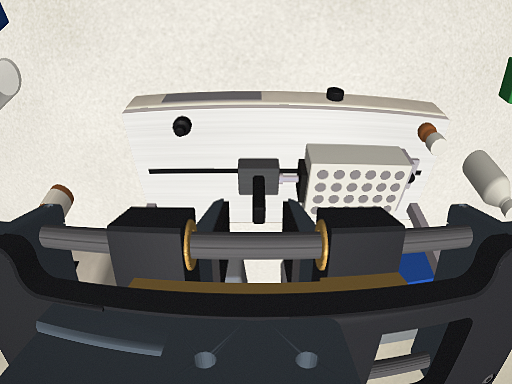

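Pad reads 5.05 mm in after release, and knob, vial and bottles look undisturbed. Next I'll check how far the camera shifted against the clamp on release, and whether the plate is square.

Run:
```python
from h import *
def blk(n,rows=range(152,162)):  # block right edge dark->light
    g=cv2.imread(f"pics/{n}.png",0).astype(float);o=[]
    for r in rows:
        p=g[r,285:312];d=np.diff(p);k=d.argmax();w=d[max(0,k-2):k+3];o.append(285+((np.arange(max(0,k-2),k+3)[:len(w)]+.5)*w).sum()/w.sum())
    return np.median(o)
for n in("w3","w4","w6","w7"): print(n,round(blk(n),2),padedge(n,range(184,190)).mean())
a=[cv2.resize(cv2.imread("pics/w8.png")[105:215,285:485],None,fx=3.9,fy=3.9,interpolation=2)]
cv2.imwrite("pics/w8z.png",a[0])
s=arm.snapshot("scene")[220:300,215:310];cv2.imwrite("pics/s10.png",cv2.resize(s[:,:,::-1],None,fx=7,fy=7,interpolation=2))
```

```text
w3 294.2 336.5133333333333
w4 294.07 336.4816666666666
w6 293.94 329.59
w7 293.24 329.14166666666665
```

View pics/w8z.png

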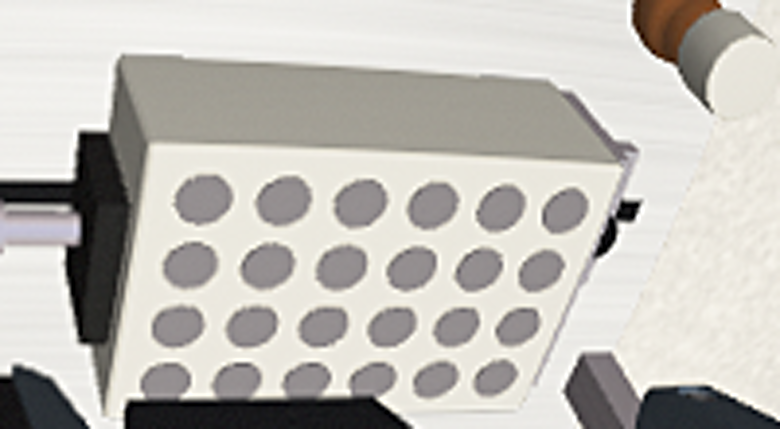

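View pics/s10.png

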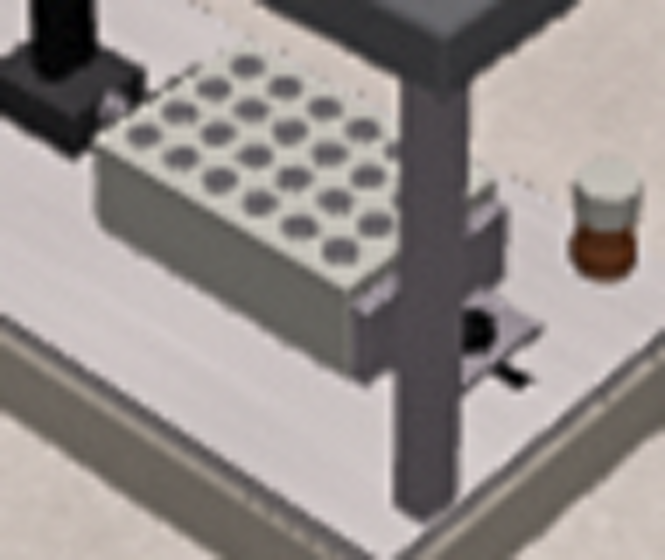

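Run:
```python
from rig import arm
print(arm.current_t(),arm.current_force(),abs(arm.current_dq()).max()); print(arm.sign_off())
```

```text
14.025 [ 0.78070905  0.42646954 -0.39138645] 0.06993270729344304
the job is handed in; nothing more can be done
None
```

I slid the clamp about 110 mm with the gripper leaned back 27°, until the plate met the end stop and the pad pressed in. Then I let go, backed the gripper clear and handed the job in at 14.0 s.

- **Pad:** my readings in the wrist view disagree slightly. It read 4.7 mm in before release and 5.05 mm after. Correcting for the small shift between camera and clamp on release gives about 4.5 mm, so the pad is 4.5–5 mm in. The highest reading at any point was 5.05 mm, so it was never pressed right in.
- **Plate:** it looks flat on the deck and flush with both the pad and the stop. I judged squareness by eye from the wrist and scene views and did not measure the angle.
- **Everything else:** the knob and vial look undisturbed, and nothing else in the last views looks moved. I checked this by eye only. The gripper is clear of everything, with under 1 N on the wrist.

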